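Set out the bench for the next sampling

TASK

Set out the bench for the next sampling: stand the white-capped vial midway between the blue tape roll and the timer, in line with their centres, and the black-capped vial squarely behind it, on the far side from you, leaving a gap of one vial's width (28 mm) between the two. Lay the small card box in the middle of the notepad with its long side along the pad's long side, and stand the black rubber stopper upright, wide end up, in the middle of the box. Leave the tape roll, the timer and the notepad where they are, and do not knock a vial over.

Things in the scene. Friction and masses are not known exactly. Their poses are not given: they have to be found in the camera images.
- vial_white: Glass sample vial with brown contents and a WHITE screw cap, upright; body 28 mm across up to z 50, cap 22 mm across, 60 mm high in all, 28 g; its underside is slightly rounded, so it may rock by some 2 degrees. Origin: centre of its underside, z up. To be moved.
- vial_black: Glass sample vial with brown contents and a BLACK screw cap, same sizes as the white-capped one. Origin: centre of its underside, z up. To be moved.
- oring_box: Small light-brown card box of O-rings with a red and white label, 36 (x) x 58 (y) x 24 mm high, rigid, closed, 35 g. Origin: centre of its underside; y along its long side, z up. To be moved.
- stopper: Black rubber stopper, a cone frustum 28 mm high, about 31 mm across at the upper, wide end and a little narrower below; stands wide end up at the start, 20 g. Origin: centre of its underside, z up. To be moved.
- run_timer: White countdown timer with a dark display and one red button, lying flat, 58 (x) x 62 (y) x 16 mm high, loose. Origin: centre of its underside; its y axis points along the line through the centres of timer and tape roll, its x axis points away from the robot (up to 0.15 rad of yaw). It and the tape roll lie 160 mm apart, centre to centre, either of them on the left. Stays where it is.
- blue_tape: Roll of blue masking tape lying flat, 68 mm across, 19 mm high, loose. Origin: centre of its underside. Stays where it is. To the right of all these things (about y < 0.03, x > 0.45) stands a rotary evaporator, 0.2 m high in front and over 0.5 m behind: pass in front of it, high up, and keep the elbow and forearm off it.
- pad: Yellow notepad with handwriting lying flat on the table, 68 (x) x 105 (y) x 9 mm high, loose, 0.4 kg. Origin: centre of its underside; y along its long side, z up. Stays where it is.
Things that resemble listed ones, but are neither listed nor needed, are in the scene too. Of the things that look like the stopper, the smallest one is meant.

How it is judged:
By the outcome, as a careful person would: the job done as asked, in the order asked, and still so for the second after the job is handed in, with the robot touching nothing.
It also fails if it takes over 136 s, if anything falls off the work surface, if the arm or the gripper's body presses on something with over 40 N, if the wrist force passes 120 N, or if a joint passes its speed limit or range.

ROBOT

A 6-joint arm with a two-finger parallel gripper is mounted at the origin on a cart in front of the work surface, level with it; the furniture and walls round the work are solid. World frame = base frame: x ahead of the robot, y to its left, z up, the work surface at z = 0. Lengths are in mm, angles in rad, forces in N, time in s.
With the tool pointing down it reaches from about 350 to 875 mm from the base axis. Payload 4.2 kg.
Tool frame: the origin (TCP) lies at the very end of the fingers, on their centre line; the grasp point (between the pads) lies 19 mm behind it; z points along the fingers, y is the line along which they close (so a half turn about z gives the same grasp; the last joint's range is limited). The gripper opens to 85 mm and grips with 20 to 120 N. Pads are 22 mm wide; open, the fingers measure 114 mm over their backs; the gripper's body (76 mm by 85 mm) begins 54 mm behind the grasp point. The pads swing forward as they close: fully open they stand 13 mm farther back than shut.
Start: joints at [-0.934, 0.385, 0.008, 0, -1.194, -0.259], TCP at [230.561, -580.896, 195.612] pointing down, gripper open.
Joint ranges: [-3.14, 3.14], [-1.21, 2.06], [-1.07, 1.41], [-3.16, 2.05], [-2.99, -0.16], [-3.1, 3.1]. Speed limits (rad/s): [2.79, 2.79, 3.14, 3.14, 3.14, 3.14].

INTERFACE

Orientations are given as a unit quaternion [x, y, z, w].
In Python, from bench import read_state, get_image, camera_model, job_done gives the robot as it stands.
- The arm moves only by the shell command python3 -m handwheel 'ROWS'. ROWS is JSON, a list of rows, each a list of 7 numbers: the shift along the tool's x, y, z in m, then the turn, a rotation vector about the tool's x, y, z in rad, then the gripper's target within -1 to 1 (fully open at 1, half-way at 0, shut at -1). In form: [[dx, dy, dz, wx, wy, wz, jaw], ...]. A call has 1 to 10 rows; each row is the pose to reach, as a shift and turn from the pose commanded when the call began, along the tool's axes at that moment; what a row does not reach only later rows make up. A row lasts 1/8 s, in which the tool goes at most 62.5 mm and 10.7 degrees, less where a joint would pass 70% of its speed; a pose out of reach is approached as far as the arm can. A call with a gripper value outside its range is refused whole. The fingers move at their own pace and stop on an object; the grip force is fixed at half the most. Time passes only in rows, so rows that repeat a pose let the fingers close. It gives the time, the measured TCP pose, the force, the opening and the grip force at its end, in the units of the state.
- read_state(): the state, without advancing time (a new reading comes with each control period).
- get_image(name): name is "scene" or "top" or "wrist"; returns (picture, depth): 400x640x3 uint8, blue, green, red; 400x640 float32, mm along the optical axis (not along the pixel's ray), 0 where there is no reading.
- camera_model(name): a dict with "K" (3x3 intrinsics, pixels), "dist" ([k1, k2, p1, p2, k3] as OpenCV has them; the pictures are not rectified), "rvec" (rotation vector, rad) and "tvec" (3), from world to camera coordinates, as OpenCV has them; the wrist camera has in their place "hand_eye" (4x4, takes a point from camera to tool coordinates, whose origin is the TCP and whose axes are the flange's). Camera axes: x right, y down, z forward; pixel columns grow to the right and rows downward; lengths in mm; the calibration is good to about 2 mm. A picture is of the moment at which its call begins: read the wrist's pose just before it. camera_model takes no time and is no camera call.
- job_done(): hands the job in; it is judged then, once.
The state is a dict: "clock": time; "joints": joint angles; "joint_vel": joint speeds; "joint_efforts": joint torques, N m; "position": TCP position; "ee_rot": TCP orientation; "contact_force": force on the tool from outside, world axes, zero at the start; "wrist_torque": the same for the moment, N m; "gripper_width": finger opening in mm; "grasp_force": force on a finger pad.
Only numpy, scipy, OpenCV 4.12 (cv2) and the standard library are available. Lean on these libraries where they do the work, as an engineer would, in place of code of your own. Each camera call takes 0.05 s, during which the arm holds its last target. There are 200 camera calls.

## Working session

There is one attempt and no reset: what is moved stays moved. The work goes in short steps, Python scripts to look and compute and a shell command to move; the robot and the scene stay as the last step left them, time stands still between calls to the robot, and variables do not carry over. Pictures are saved under pics/ and viewed, at most 14 in all, crops included, and the job is handed in when it is done.

```bash
ls; mkdir -p pics; python3 - <<'E'
from bench import *
import cv2
s=read_state();print({k:s[k] for k in('clock','position','ee_rot','gripper_width')})
for n in('scene','top'):
    p,d=get_image(n);cv2.imwrite(f'pics/{n}0.png',p);m=camera_model(n);print(n,m)
    import numpy as np;np.save(f'pics/{n}0.npy',d)
print(camera_model('wrist'))
E
```

```text
pics
{'clock': 0.0, 'position': array([ 230.32842046, -580.31611521,  194.52719862]), 'ee_rot': array([-1.87720973e-01,  9.82221813e-01,  1.04050376e-03, -2.52480183e-04]), 'gripper_width': 85.41820275568816}
scene {'K': array([[390.49925497,   0.        , 325.46515787],
       [  0.        , 390.49925497, 209.11368817],
       [  0.        ,   0.        ,   1.        ]]), 'dist': array([-0.05472383,  0.        ,  0.        ,  0.        ,  0.        ]), 'rvec': array([ 0.98643274, -2.31600912,  1.16868754]), 'tvec': array([417.5575223 , 212.73976198, 623.51201821])}
top {'K': array([[504.20017748,   0.        , 316.49820218],
       [  0.        , 504.20017748, 201.67660502],
       [  0.        ,   0.        ,   1.        ]]), 'dist': array([0.01297884, 0.        , 0.        , 0.        , 0.        ]), 'rvec': array([ 2.18629195, -2.18264624,  0.03793569]), 'tvec': array([ 100.31239995,  492.49062295, 1400.32685412])}
{'K': array([[293.92786066,   0.        , 316.19054624],
       [  0.        , 293.92786066, 198.60290843],
       [  0.        ,   0.        ,   1.        ]]), 'dist': array([-0.04555872,  0.        ,  0.        ,  0.        ,  0.        ]), 'hand_eye': array([[-4.18098275e-04, -9.66284630e-01, -2.57475902e-01,
         6.48192529e+01],
       [ 9.99999904e-01, -3.70446564e-04, -2.33580749e-04,
         1.59590951e-01],
       [ 1.30324425e-04, -2.57475975e-01,  9.66284692e-01,
        -1.78423201e+02],
       [ 0.00000000e+00,  0.00000000e+00,  0.00000000e+00,
         1.00000000e+00]])}
```

View pics/top0.png

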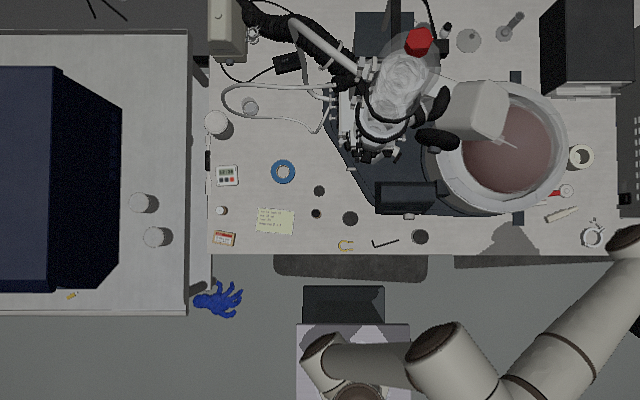

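View pics/scene0.png

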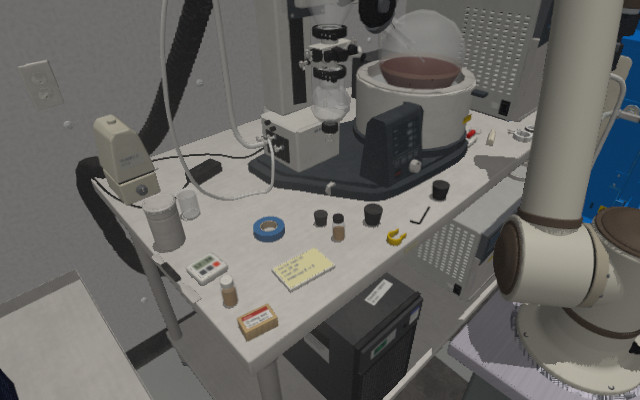

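Top view: timer (227,175), tape (283,172), white vial (221,210), box (224,239), pad (275,221), small stopper (319,190), black vial (316,213), decoy stoppers (350,218) and (420,236). The scene view agrees.

```bash
cat > h.py <<'E'
from bench import *
import cv2, numpy as np
from scipy.spatial.transform import Rotation as R
def cam(n,s=None):
    m=camera_model(n)
    if n=='wrist':
        H=np.array(m['hand_eye']); T=np.eye(4);T[:3,:3]=R.from_quat(s['ee_rot']).as_matrix();T[:3,3]=s['position'];C=T@H
    else:
        C=np.eye(4);r=cv2.Rodrigues(m['rvec'])[0];C[:3,:3]=r.T;C[:3,3]=-r.T@m['tvec']
    return m,C
def rays(m,C,uv):
    q=cv2.undistortPoints(np.array(uv,float).reshape(-1,1,2),m['K'],m['dist']).reshape(-1,2)
    return np.c_[q,np.ones(len(q))]@C[:3,:3].T
def onplane(m,C,uv,z):
    d=rays(m,C,uv);return C[:3,3]+d*((z-C[2,3])/d[:,2])[:,None]
def cloud(m,C,D):
    h,w=D.shape;v,u=np.mgrid[:h,:w];uv=np.c_[u.ravel(),v.ravel()]
    return (C[:3,3]+rays(m,C,uv)*D.reshape(-1,1)).reshape(h,w,3)
def project(m,C,P):
    r=C[:3,:3].T;return cv2.projectPoints(np.array(P,float).reshape(-1,1,3),cv2.Rodrigues(r)[0],-r@C[:3,3],m['K'],m['dist'])[0].reshape(-1,2)
E
python3 - <<'E'
from h import *
m,C=cam('top');D=np.load('pics/top0.npy');P=cloud(m,C,D)
print(C[:3,3])
for n,u,v in [('timer',227,175),('tape',283,172),('tapeedge',283,162),('white',221,210),('box',224,239),('pad',275,221),('stop',319,190),('black',316,213),('big',350,218),('big2',420,236),('cup',215,123),('table',255,173),('edge',250,250),('evapctl',405,195),('evbase',345,140)]:
    print(n,P[v,u].round(1))
E
```

```text
[ 415.757596     73.57546291 1426.62439425]
timer [567.  353.2  18.2]
tape [578.3 197.5  -6.6]
tapeedge [603.5 195.3  20.7]
white [467.1 361.5  53.5]
box [387.5 357.3  28.6]
pad [438.  218.2   6.8]
stop [524.5  94.   23.5]
black [459.  101.5  61.6]
big [446.3   8.3  34.8]
big2 [ 397.3 -183.3   35.1]
cup [695.6 368.7 108.7]
table [575.  277.2  -2.9]
edge [355.9 290.1  -6.6]
evapctl [ 498.3 -116.5  206.4]
evbase [608.3  33.3 343. ]
```

```bash
cat >> h.py <<'E'
def go(x,y,z,yaw=180.,s=None):
    """shift+turn (tool axes) from current pose to TCP x,y,z pointing down, tool-x heading yaw deg"""
    s=s or read_state();A=R.from_quat(s['ee_rot'])
    c,q=np.cos(np.radians(yaw)),np.sin(np.radians(yaw))
    B=R.from_matrix(np.array([[c,q,0],[q,-c,0],[0,0,-1.]]))
    d=A.inv().apply(np.array([x,y,z])-s['position'])/1000;w=(A.inv()*B).as_rotvec()
    print((x,y,z,yaw),d.round(4),w.round(4),'rows>=',max(np.linalg.norm(d)/.0625,np.degrees(np.linalg.norm(w))/10.7).round(1))
E
python3 -c "
from h import *
go(350,-300,420,180);go(380,60,420,180);go(400,260,420,180)"
```

```text
(350, -300, 420, 180) [-0.2146  0.217  -0.225 ] [ 0.0019 -0.0005  0.3776] rows>= 6.1
(380, 60, 420, 180) [-0.3752  0.5405 -0.2244] [ 0.0019 -0.0005  0.3776] rows>= 11.1
(400, 260, 420, 180) [-0.4675  0.7191 -0.224 ] [ 0.0019 -0.0005  0.3776] rows>= 14.2
```

```bash
python3 -m handwheel '[[-0.215,0.217,-0.225,0,0,0.378,1],[-0.215,0.217,-0.225,0,0,0.378,1],[-0.215,0.217,-0.225,0,0,0.378,1],[-0.215,0.217,-0.225,0,0,0.378,1],[-0.215,0.217,-0.225,0,0,0.378,1],[-0.215,0.217,-0.225,0,0,0.378,1],[-0.215,0.217,-0.225,0,0,0.378,1]]'; python3 -m handwheel '[[-0.03,0.5,0,0,0,0,1],[-0.03,0.5,0,0,0,0,1],[-0.03,0.5,0,0,0,0,1],[-0.03,0.5,0,0,0,0,1],[-0.03,0.5,0,0,0,0,1],[-0.03,0.5,0,0,0,0,1],[-0.03,0.5,0,0,0,0,1],[-0.03,0.5,0,0,0,0,1],[-0.03,0.5,0,0,0,0,1]]'
```

```text
clock: 0.98
position: [351.8, -298.2, 423.8]
ee_rot: [-0.002, 1.0, -0.001, 0.003]
contact_force: [-0.3, 0.9, -1.2]
gripper_width: 85.5
grasp_force: 0.0
clock: 2.1
position: [380.2, 203.0, 417.7]
ee_rot: [-0.002, 1.0, -0.002, -0.002]
contact_force: [-0.2, -1.3, -1.1]
gripper_width: 85.5
grasp_force: 0.0
```

```bash
python3 -m handwheel '[[-0.02,0.08,-0.1,0,0,0,1],[-0.04,0.08,0.15,0,0,0,1],[-0.04,0.08,0.15,0,0,0,1],[-0.04,0.08,0.15,0,0,0,1],[-0.04,0.08,0.15,0,0,0,1],[-0.04,0.08,0.15,0,0,0,1],[-0.04,0.08,0.15,0,0,0,1]]'; cat > snap.py <<'E'
from h import *
import sys,pickle
n=sys.argv[1];s=read_state();p,d=get_image('wrist')
cv2.imwrite(f'pics/{n}.png',p);pickle.dump((s,p,d),open(f'pics/{n}.pkl','wb'));print(s['position'],s['ee_rot'],s['clock'])
E
python3 snap.py w1
```

```text
clock: 2.98
position: [421.2, 279.7, 271.8]
ee_rot: [0.001, 1.0, 0.001, 0.001]
contact_force: [0.2, 0.2, 0.3]
gripper_width: 85.7
grasp_force: 0.0
[421.16371619 279.73137515 271.75274248] [5.39039565e-04 9.99999431e-01 5.50905000e-04 7.37813912e-04] 2.975
```

View pics/w1.png

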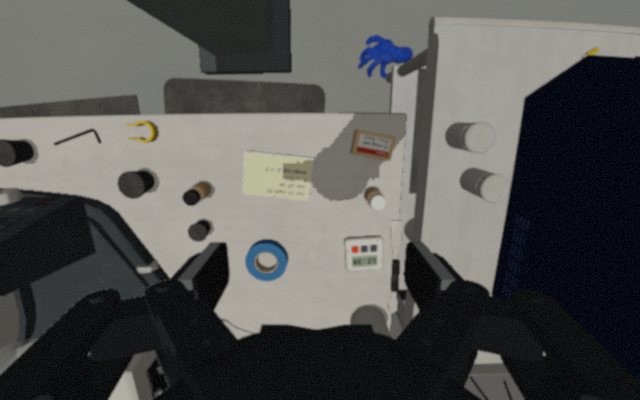

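View w1: pad (278,175), box (373,145), white cap (377,201), timer (363,253), tape (266,260), small stopper (200,230), black cap (192,198). Second vantage, then measure from both.

```bash
python3 -m handwheel '[[0.02,-0.13,0.03,0,0,0,1],[0.02,-0.13,0.03,0,0,0,1],[0.02,-0.13,0.03,0,0,0,1],[0.02,-0.13,0.03,0,0,0,1],[0.02,-0.13,0.03,0,0,0,1]]'; python3 snap.py w2; cat > meas.py <<'E'
from h import *
import pickle
def load(n):
    s,p,d=pickle.load(open(f'pics/{n}.pkl','rb'));m,C=cam('wrist',s);return s,p,m,C,cloud(m,C,d),d
if __name__=='__main__':
  for n in('w1','w2'):
    s,p,m,C,P,d=load(n)
    for o,x,y,r,zl in [('timer',567,353,45,9),('tape',578,197,45,10),('white',465,361,20,54),('box',387,357,40,14),('pad',438,218,62,5),('stop',524,94,22,19),('black',457,101,20,54)]:
        M=(abs(P[...,0]-x)<r)&(abs(P[...,1]-y)<r)&(P[...,2]>zl)&(d>0)&(P[...,2]<zl+22)
        M[330:]=0
        Q=P[M]; 
        if len(Q)<8: print(n,o,'none');continue
        zt=np.median(Q[:,2]);T=Q[abs(Q[:,2]-zt)<5][:,:2].astype(np.float32)
        c,wh,a=cv2.minAreaRect(T);(cx,cy),rr=cv2.minEnclosingCircle(T)
        print(n,o,len(T),'z',zt.round(1),'rect',np.round(c,1),np.round(wh,1),round(a,1),'circ',round(cx,1),round(cy,1),round(rr,1),'mean',T.mean(0).round(1))
E
python3 meas.py
```

```text
clock: 3.65
position: [401.3, 151.3, 241.5]
ee_rot: [-0.0, 1.0, 0.001, 0.001]
contact_force: [-0.1, 0.5, 0.2]
gripper_width: 85.5
grasp_force: 0.0
[401.28793101 151.26213762 241.54535314] [-2.48872085e-04  9.99999310e-01  7.05094625e-04  9.05618476e-04] 3.65
w1 timer 1214 z 16.0 rect [567.1 357.3] [58.2 60.5] 3.9 circ 566.9 356.5 39.1 mean [565.1 356.8]
w1 tape 1025 z 18.9 rect [578.  198.3] [67.5 68.2] 67.6 circ 578.4 198.0 34.8 mean [577.  198.4]
w1 white 204 z 59.0 rect [466.6 366.4] [21.1 21.5] 17.0 circ 466.8 366.3 11.1 mean [466.2 366.1]
w1 box 1005 z 24.0 rect [390.4 362.4] [57.  36.2] 79.6 circ 390.0 362.3 32.9 mean [390.1 361.9]
w1 pad 3042 z 9.2 rect [438.5 220.1] [105.4  68.6] 83.7 circ 437.8 220.6 61.9 mean [437.5 220.2]
w1 stop 297 z 28.0 rect [522.7  95.3] [29.8 29.2] 1.7 circ 523.0 95.8 15.6 mean [522.3  96.2]
w1 black 216 z 59.1 rect [459.2 104.7] [22.1 22.1] 45.2 circ 459.9 104.5 11.9 mean [459.1 105.5]
w2 timer 322 z 15.5 rect [548.6 376.1] [50.2 27.4] 44.3 circ 556.6 368.0 25.1 mean [549.6 371.9]
w2 tape 1071 z 18.9 rect [577.7 197.7] [67.1 65. ] 0.9 circ 578.1 198.1 34.2 mean [576.1 197.3]
w2 white 228 z 58.9 rect [467.  365.5] [21.5 20.6] 16.3 circ 467.3 365.5 11.3 mean [466.5 364.7]
w2 box 1101 z 24.1 rect [390.6 362.1] [60.7 35.2] 79.7 circ 390.9 361.2 33.4 mean [390.3 360.6]
w2 pad 3296 z 9.2 rect [438.7 220. ] [104.5  68.6] 83.4 circ 438.3 219.6 61.2 mean [437.5 219.3]
w2 stop 336 z 27.9 rect [522.6  95.7] [29.7 30.2] 48.6 circ 523.0 96.0 15.6 mean [522.   95.9]
w2 black 233 z 59.3 rect [459.4 104.7] [20.8 21.2] 86.1 circ 459.7 104.4 11.2 mean [458.8 104.7]
```

View pics/w2.png

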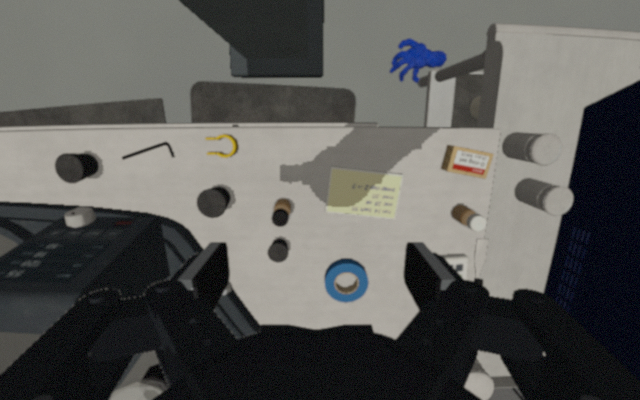

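w2 agrees with w1 to within 1 mm. Check tall obstacles around the working zones.

```bash
python3 - <<'E'
from h import *
A=[]
for n in('top','scene'):
    m,C=cam(n);D=np.load(f'pics/{n}0.npy');P=cloud(m,C,D)[D>0];A.append(P)
P=np.vstack(A);P=P[(P[:,2]<700)&(P[:,2]>-5)]
xs=range(440,781,20);ys=range(400,-61,-20)
print('      '+' '.join(f'{y:4d}' for y in ys))
for x in reversed(xs):
    print(x,' ',' '.join(f'{P[(abs(P[:,0]-x)<10)&(abs(P[:,1]-y)<10)][:,2].max(initial=-1):4.0f}' for y in ys))
m=math=np.array([-10.9,159.]);print(read_state()['position'])
go(466.8,366.1,110,180)
E
```

```text
400  380  360  340  320  300  280  260  240  220  200  180  160  140  120  100   80   60   40   20    0  -20  -40  -60
780      6    6    4    9    2   62   65   58    6    6    7    5  469  489  519  533  534  512  164  516  516  640  615  517
760      7    5    4    6   62   65   58   62    4    7  576  612    8  593  593  533  536  540  533  516  516  687  687   -1
740      2  104  108    6    8   62   62   61   35   38  616  613    8  684  682  535  538  542  537  520  517  687  688  383
720    109  110  112  113    4  171  141   88   57   36   22   18   17  681  699  527  537  537  530  521  489  687  688  222
700    112  112  110  109  274  406  383    5    5    5    6    6    6   17   26  112  519  527  545  545  497  686  686  164
680    109  110  111  111    7  408  469  522  556    7    5    5   10    6   36   98   98  569  569  550  532  427  163   -1
660      5  108  106    8    7    7    5    7  563  586  601  609  617  617  616  610  599  582  570  541  530  163  162  121
640     15    8    8    5    6    8    9    6    8    5    6  610  616  621  619  610    6    8  32
[... 712 characters left out ...]
    8    5    7    6   27   34   33    6   10    6    6   37   47  212
500      5    6    5    9    5    7    5    5    9    6    8    6    6    8    6   31   21    7    6    6    6   30   36  214
480      5   61   61    7   13    5    4   14   13   14   10    6    5    8   43   58    5    5    8    7    9    5   32  209
460      6   62   66    8    6    4    7   17   15   16   16   15   17    6   62   64   19    6    5   44   44   36    6  147
440      6    6    6    7    8    5   12   15   17   16   17   17   15    6   41   58    6    7    6   44   44   39    7    5
[401.18575911 151.32282429 241.28019605]
(466.8, 366.1, 110, 180) [-0.0656  0.2146  0.1316] [0.001  0.0013 0.0007] rows>= 4.2
```

```bash
python3 -m handwheel '[[-0.0656,0.2146,0.1316,0,0,0,0.6],[-0.0656,0.2146,0.1316,0,0,0,0.6],[-0.0656,0.2146,0.1316,0,0,0,0.6],[-0.0656,0.2146,0.1316,0,0,0,0.6],[-0.0656,0.2146,0.1316,0,0,0,0.6],[-0.0656,0.2146,0.1316,0,0,0,0.6]]'; python3 -c "
from h import *
go(466.8,366.1,12,180)"
```

```text
clock: 4.45
position: [465.8, 365.4, 108.1]
ee_rot: [-0.001, 1.0, -0.001, -0.001]
contact_force: [0.2, 0.6, 0.6]
gripper_width: 68.5
grasp_force: 0.0
(466.8, 366.1, 12, 180) [-0.0011  0.0008  0.0961] [-0.0016 -0.001   0.0013] rows>= 1.5
```

```bash
python3 -m handwheel '[[-0.001,0,0.05,0,0,0,0.6],[-0.001,0,0.08,0,0,0,0.6],[-0.001,0,0.096,0,0,0,0.6],[-0.001,0,0.096,0,0,0,0.6],[-0.001,0,0.096,0,0,0,-0.7],[-0.001,0,0.096,0,0,0,-0.7],[-0.001,0,0.096,0,0,0,-0.7],[-0.001,0,0.096,0,0,0,-0.7],[-0.001,0,0.096,0,0,0,-0.7],[-0.001,0,0.096,0,0,0,-0.7]]'
```

```text
clock: 5.7
position: [467.9, 365.5, 14.4]
ee_rot: [-0.0, 1.0, 0.001, 0.001]
contact_force: [-0.7, 0.1, 6.3]
gripper_width: 17.6
grasp_force: 58.1
```

```bash
python3 -c "
from h import *
s=read_state();print(s['gripper_width'],s['contact_force'])
p,d=get_image('scene');cv2.imwrite('pics/s1.png',cv2.resize(p[200:360,130:350],None,fx=3,fy=3,interpolation=cv2.INTER_CUBIC))"
```

```text
17.62299148327511 [-0.65834921  0.07050695  6.34180353]
```

View pics/s1.png

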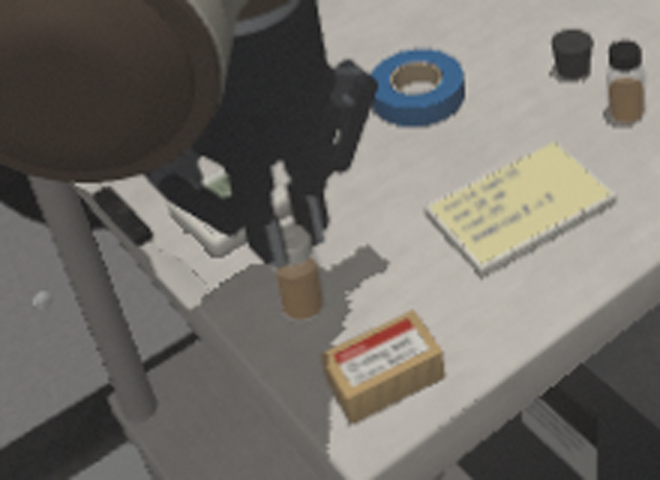

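```bash
python3 -c "
from h import *
m,C=cam('scene')
q=project(m,C,[[467,366+12,14],[467,366-12,14],[467,366,0],[467,366,60],[467,378,30],[467,378,45]]);print(((q-[130,200])*3).round())
p,d=get_image('scene');P=cloud(m,C,d)
for u,v in [(275,262),(270,240),(295,232),(300,300),(280,255),(310,235)]:print(u,v,P[200+v//3,130+u//3].round())
"
```

```text
[[282. 301.]
 [316. 279.]
 [303. 306.]
 [286. 235.]
 [277. 282.]
 [273. 265.]]
275 262 [464. 378.  50.]
270 240 [460. 379.  71.]
295 232 [468. 361.  59.]
300 300 [457. 371.  18.]
280 255 [456. 377.  61.]
310 235 [460. 355.  59.]
```

```bash
python3 snap.py w3; python3 -c "
from meas import *
s,p,m,C,P,d=load('w3')
print(s['joints'],s['gripper_width'])
for x,y in((439,220),(400,300),(390,362),(467,366),(440,420)):
    k=np.nanargmin(np.where(d>0,np.hypot(P[...,0]-x,P[...,1]-y),9e9));print(x,y,P.reshape(-1,3)[k].round(1),k%640,k//640)
"
```

```text
[467.87361534 365.4770628   14.37070145] [-2.63625857e-04  9.99999199e-01  7.84918056e-04  9.57204132e-04] 5.8
[ 9.36013659e-01  5.15991153e-01 -2.89809623e-01  8.82935819e-04
 -7.62596302e-01 -2.50692040e+00] 17.70828035321786
439 220 [439.1 219.9  10. ] 92 180
400 300 [3.999e+02 3.000e+02 1.000e-01] 213 116
390 362 [389.9 362.3  24.2] 310 96
467 366 [467.2 366.   58.7] 317 254
440 420 [440.4 413.9  -1.1] 388 178
```

View pics/w3.png

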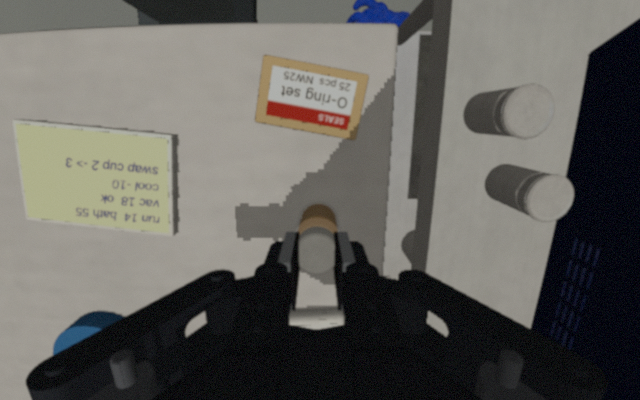

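```bash
python3 -c "
from meas import *
s,p,m,C,P,d=load('w3')
H=np.array(m['hand_eye'])
for z in(0,-15,-30,-45):
    for y in (-14,14): print(z,y,project(m,H,[[0,y,z],[-11,y,z],[11,y,z]]).round().tolist())
for u,v in((290,234),(291,245),(293,265),(282,245),(345,234),(344,250),(275,260),(317,250),(318,215),(316,318)): print(u,v,P[v,u].round(1))
"
```

```text
0 -14 [[294.0, 225.0], [295.0, 240.0], [294.0, 208.0]]
0 14 [[338.0, 225.0], [337.0, 240.0], [338.0, 208.0]]
-15 -14 [[292.0, 233.0], [293.0, 250.0], [292.0, 216.0]]
-15 14 [[339.0, 233.0], [339.0, 250.0], [340.0, 216.0]]
-30 -14 [[290.0, 243.0], [291.0, 262.0], [290.0, 224.0]]
-30 14 [[342.0, 243.0], [341.0, 262.0], [342.0, 224.0]]
-45 -14 [[288.0, 256.0], [288.0, 275.0], [287.0, 235.0]]
-45 14 [[344.0, 256.0], [343.0, 275.0], [345.0, 235.0]]
290 234 [456.8 352.8  58. ]
291 245 [456.8 354.3  71.1]
293 265 [458.4 356.3  86.9]
282 245 [460.9 349.1  61.8]
345 234 [457.1 379.8  57.4]
344 250 [457.3 377.7  75.3]
275 260 [461.1 347.8  77.3]
317 250 [464.6 366.   59.6]
318 215 [454.5 366.6  35.1]
316 318 [539.6 365.5  12.9]
```

```bash
python3 -c "
from meas import *
for n in('w1','w2','w3'):
    s,p,m,C,P,d=load(n);H=np.array(m['hand_eye'])
    Q=cloud(m,H,d);
    M=(d>0)&(abs(Q[...,0])<14)&(abs(Q[...,1])<62)&(Q[...,2]<(25 if n!='w3' else 5))&(Q[...,2]>-80)
    T=Q[M];print(n,len(T),s['position'][2])
    for lo in range(-80,25,5):
        k=T[(T[:,2]>=lo)&(T[:,2]<lo+5)]
        if len(k):print(lo,len(k),k[:,0].min().round(),k[:,0].max().round(),'|y|',abs(k[:,1]).min().round(),abs(k[:,1]).max().round())
"
```

```text
w1 3578 271.7527424757581
-80 711 -9.0 12.0 |y| 42.0 57.0
-75 708 -11.0 12.0 |y| 42.0 57.0
-70 684 -12.0 11.0 |y| 42.0 57.0
-65 584 -12.0 11.0 |y| 42.0 57.0
-60 500 -11.0 11.0 |y| 42.0 56.0
-55 346 -12.0 11.0 |y| 42.0 49.0
-50 45 -8.0 8.0 |y| 42.0 43.0
w2 3569 241.54535314106278
-80 704 -9.0 12.0 |y| 42.0 57.0
-75 724 -11.0 12.0 |y| 42.0 57.0
-70 673 -12.0 11.0 |y| 42.0 57.0
-65 573 -11.0 11.0 |y| 42.0 57.0
-60 504 -11.0 11.0 |y| 42.0 56.0
-55 340 -11.0 11.0 |y| 42.0 49.0
-50 51 -8.0 8.0 |y| 42.0 43.0
w3 5260 14.370701450725463
-80 450 -7.0 14.0 |y| 10.0 31.0
-75 686 -11.0 12.0 |y| 8.0 20.0
-70 262 -12.0 12.0 |y| 8.0 22.0
-65 359 -12.0 11.0 |y| 8.0 23.0
-60 341 -9.0 11.0 |y| 8.0 23.0
-55 308 -11.0 11.0 |y| 8.0 23.0
-50 785 -11.0 12.0 |y| 0.0 23.0
-45 999 -11.0 12.0 |y| 0.0 21.0
-40 114 7.0 12.0 |y| 0.0 15.0
-35 84 6.0 12.0 |y| 0.0 9.0
-30 325 6.0 14.0 |y| 0.0 13.0
-25 116 4.0 14.0 |y| 0.0 14.0
-20 104 4.0 14.0 |y| 0.0 14.0
-15 90 3.0 14.0 |y| 0.0 14.0
-10 85 4.0 13.0 |y| 0.0 14.0
-5 74 3.0 13.0 |y| 0.0 15.0
0 78 4.0 13.0 |y| 0.0 14.0
```

The depth data shows the real fingertips about 37–50 mm behind the reported TCP, depending on the opening, so the fingers closed on the cap. I'll open, go 40 mm lower and regrip on the body, watching the force.

```bash
python3 -m handwheel '[[0,0,0,0,0,0,0.6],[0,0,0,0,0,0,0.6],[0,0,0,0,0,0,0.6],[0,0,0,0,0,0,0.6],[0,0,0.02,0,0,0,0.6],[0,0,0.02,0,0,0,0.6]]';python3 -m handwheel '[[0,0,0.01,0,0,0,0.6],[0,0,0.02,0,0,0,0.6],[0,0,0.02,0,0,0,0.6]]';python3 -m handwheel '[[0,0,0,0,0,0,-0.6],[0,0,0,0,0,0,-0.6],[0,0,0,0,0,0,-0.6],[0,0,0,0,0,0,-0.6],[0,0,0,0,0,0,-0.6],[0,0,0,0,0,0,-0.6]]'; python3 snap.py w4;python3 -c "
from meas import *
s,p,m,C,P,d=load('w4')
M=(d>0)&(P[...,2]>54)&(P[...,2]<66)&(abs(P[...,0]-467)<16)&(abs(P[...,1]-366)<13)
print(P[M].mean(0),M.sum());H=np.array(m['hand_eye']);Q=cloud(m,H,d)[M];print(np.median(Q,0),np.ptp(Q,axis=0))
"
```

```text
clock: 6.6
position: [466.2, 363.6, -8.4]
ee_rot: [0.0, 1.0, -0.001, -0.001]
contact_force: [-0.4, 0.0, -0.0]
gripper_width: 68.4
grasp_force: 0.0
clock: 6.98
position: [466.6, 364.1, -28.0]
ee_rot: [0.0, 1.0, -0.001, -0.001]
contact_force: [-0.2, 0.1, 0.7]
gripper_width: 68.5
grasp_force: 0.0
clock: 7.72
position: [467.4, 365.1, -26.4]
ee_rot: [-0.0, 1.0, 0.0, 0.0]
contact_force: [-0.3, 0.7, 4.4]
gripper_width: 25.3
grasp_force: 59.1
[467.44247225 365.09485303 -26.43176049] [-2.77964166e-05  9.99999828e-01  4.09128176e-04  4.19654362e-04] 7.725
[465.7289426  365.30370481  58.76711278] 2714
[  1.92935754   0.14165803 -85.46944606] [22.38735995 24.51403475 11.72983945]
```

```bash
python3 -c "
import cv2;p=cv2.imread('pics/w4.png');cv2.imwrite('pics/w4c.png',cv2.resize(p[170:340,200:440],None,fx=2.5,fy=2.5))"
```

```text
(no output)
```

View pics/w4c.png

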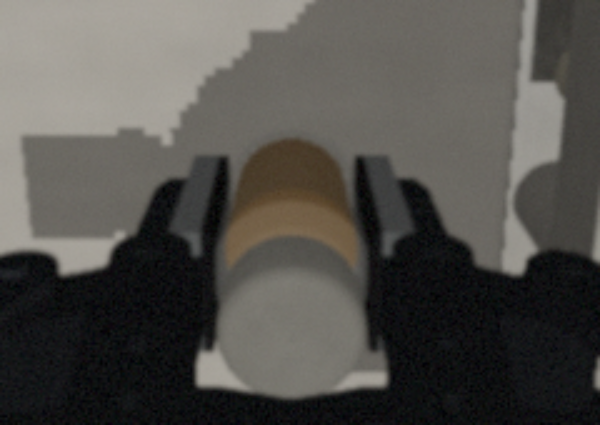

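The vial body is between the pads, with the cap centred at about (290,330) in the crop. Lift and carry it.

```bash
python3 -m handwheel '[[0,0,-0.02,0,0,0,-0.6],[0,0,-0.05,0,0,0,-0.6],[-0.105,-0.087,-0.05,0,0,-0.068,-0.6],[-0.105,-0.087,-0.05,0,0,-0.068,-0.6],[-0.105,-0.087,-0.05,0,0,-0.068,-0.6],[-0.105,-0.087,-0.05,0,0,-0.068,-0.6],[-0.105,-0.087,-0.05,0,0,-0.068,-0.6]]'; python3 snap.py w5; python3 -c "
from meas import *
s,p,m,C,P,d=load('w5');go(572.5,277.7,-25.5,183.9,s);print(s['grasp_force'],s['gripper_width'],s['contact_force'])
M=(d>0)&(P[...,2]>95)&(P[...,2]<118)&(abs(P[...,0]-572)<20)&(abs(P[...,1]-277)<13)
Q=P[M];zt=np.median(Q[:,2]);T=Q[abs(Q[:,2]-zt)<2.5][:,:2].astype(np.float32);print(zt,cv2.minAreaRect(T),len(T))
for a in [('timer',567,353,45,9),('tape',578,197,45,10)]:
    o,x,y,r,zl=a;M=(abs(P[...,0]-x)<r)&(abs(P[...,1]-y)<r)&(P[...,2]>zl)&(d>0)&(P[...,2]<24);print(o,M.sum(),cv2.minAreaRect(P[M][:,:2].astype(np.float32)) if M.sum()>9 else '')
"
```

```text
clock: 8.65
position: [570.9, 278.3, 22.6]
ee_rot: [-0.034, 0.999, -0.0, -0.001]
contact_force: [-0.2, 0.5, 0.1]
gripper_width: 25.8
grasp_force: 58.9
[570.88067307 278.27266603  22.57177908] [-3.44779998e-02  9.99405273e-01 -2.54660998e-04 -5.50463904e-04] 8.65
(572.5, 277.7, -25.5, 183.9) [-0.0016 -0.0007  0.0481] [-0.0005 -0.0011  0.0009] rows>= 0.8
58.94583234388847 25.778303148856015 [-0.19688306  0.5407257   0.08105344]
107.73593278399174 ((571.7310180664062, 278.2105407714844), (21.8533992767334, 23.879457473754883), 72.31676483154297) 2542
timer 7310 ((567.2926025390625, 357.09539794921875), (58.48347473144531, 62.31915283203125), 4.0356059074401855)
tape 6468 ((577.7218017578125, 198.21261596679688), (67.06360626220703, 67.9605712890625), 7.307073593139648)
```

```bash
python3 -m handwheel '[[-0.001,-0.0005,0.03,0,0,0,-0.6],[-0.001,-0.0005,0.042,0,0,0,-0.6],[-0.001,-0.0005,0.046,0,0,0,-0.6],[-0.001,-0.0005,0.0475,0,0,0,-0.6],[-0.001,-0.0005,0.0475,0,0,0,-0.6]]'; python3 -m handwheel '[[0,0,0,0,0,0,-0.2],[0,0,0,0,0,0,-0.1],[0,0,0,0,0,0,0],[0,0,0,0,0,0,0],[0,0,0,0,0,0,0]]';python3 -m handwheel '[[0,0,-0.03,0,0,0,0],[0,0,-0.08,0,0,0,0],[0,0,-0.15,0,0,0,0],[0.03,-0.06,-0.2,0,0,0,0.6],[0.06,-0.12,-0.25,0,0,0,0.6],[0.06,-0.12,-0.25,0,0,0,0.6],[0.06,-0.12,-0.25,0,0,0,0.6],[0.06,-0.12,-0.25,0,0,0,0.6]]'; python3 snap.py w6; python3 -c "
from meas import *
s,p,m,C,P,d=load('w6');go(459.5,104.6,60,180,s)
for o,x,y,r,zl in [('timer',567,357,45,9),('tape',578,198,45,10),('white',572,278,20,54),('black',459.5,104.6,20,54)]:
    M=(abs(P[...,0]-x)<r)&(abs(P[...,1]-y)<r)&(P[...,2]>zl)&(d>0)&(P[...,2]<zl+15);print(o,M.sum(),cv2.minAreaRect(P[M][:,:2].astype(np.float32)) if M.sum()>9 else '',np.median(P[M][:,2]))
"
```

```text
clock: 9.32
position: [573.5, 277.6, -23.8]
ee_rot: [-0.034, 0.999, 0.0, 0.001]
contact_force: [0.5, -0.2, 0.2]
gripper_width: 25.4
grasp_force: 58.9
clock: 9.95
position: [573.1, 277.2, -24.5]
ee_rot: [-0.034, 0.999, 0.0, 0.0]
contact_force: [0.1, 0.1, 0.8]
gripper_width: 42.9
grasp_force: 0.0
clock: 10.95
position: [521.2, 153.6, 225.1]
ee_rot: [-0.034, 0.999, 0.0, -0.0]
contact_force: [0.1, -0.3, -0.5]
gripper_width: 68.2
grasp_force: 0.0
[521.1509329  153.58578948 225.08257023] [-3.37220303e-02  9.99431204e-01  1.72315645e-04 -2.53515951e-04] 10.95
(459.5, 104.6, 60, 180) [ 0.0647 -0.0448  0.1651] [ 0.0003 -0.0005  0.0675] rows>= 2.9
timer 1739 ((567.1536865234375, 357.20574951171875), (58.81346130371094, 61.834381103515625), 3.387495517730713) 15.932659257473176
tape 1478 ((578.1268310546875, 198.0979766845703), (67.46818542480469, 67.11722564697266), 31.880996704101562) 18.886970483775684
white 252 ((573.2586059570312, 276.35223388671875), (21.38633918762207, 21.102706909179688), 49.139671325683594) 59.12078458683678
black 300 ((459.85626220703125, 104.3219223022461), (20.042491912841797, 21.866168975830078), 3.8020572662353516) 59.19131969967344
```

```bash
python3 -m handwheel '[[0.0647,-0.0448,0.06,0,0,0.0675,0.6],[0.0647,-0.0448,0.12,0,0,0.0675,0.6],[0.0647,-0.0448,0.165,0,0,0.0675,0.6],[0.0647,-0.0448,0.165,0,0,0.0675,0.6],[0.0647,-0.0448,0.165,0,0,0.0675,0.6]]'; python3 -c "
from h import *
go(459.8,104.4,-26,180)"
```

```text
clock: 11.62
position: [461.3, 105.4, 61.1]
ee_rot: [-0.001, 1.0, -0.0, 0.0]
contact_force: [1.0, 0.4, 0.6]
gripper_width: 68.3
grasp_force: 0.0
(459.8, 104.4, -26, 180) [ 0.0016 -0.0009  0.0871] [-0.0005  0.0008  0.0018] rows>= 1.4
```

```bash
python3 -m handwheel '[[0.001,-0.001,0.05,0,0,0,0.6],[0.001,-0.001,0.075,0,0,0,0.6],[0.001,-0.001,0.087,0,0,0,0.6],[0.001,-0.001,0.087,0,0,0,-0.6],[0.001,-0.001,0.087,0,0,0,-0.6],[0.001,-0.001,0.087,0,0,0,-0.6],[0.001,-0.001,0.087,0,0,0,-0.6],[0.001,-0.001,0.087,0,0,0,-0.6],[0.001,-0.001,0.087,0,0,0,-0.6]]';python3 -m handwheel '[[0,0,-0.03,0,0,0,-0.6],[0,0,-0.09,0,0,0,-0.6],[0,0.06,-0.09,0,0,0,-0.6],[0,0.177,-0.09,0,0,0,-0.6],[0,0.177,-0.09,0,0,0,-0.6],[-0.08,0.177,-0.09,0,0,-0.068,-0.6],[-0.12,0.177,-0.09,0,0,-0.068,-0.6],[-0.168,0.177,-0.09,0,0,-0.068,-0.6],[-0.168,0.177,-0.09,0,0,-0.068,-0.6],[-0.168,0.177,-0.09,0,0,-0.068,-0.6]]'; python3 snap.py w7;cat > held.py <<'E'
from meas import *
s,p,m,C,P,d=load('w7');go(628.4,281.5,-25.5,183.9,s);print(s['grasp_force'],s['gripper_width'])
M=(d>0)&(P[...,2]>125)&(P[...,2]<165)&(abs(P[...,0]-s['position'][0])<20)&(abs(P[...,1]-s['position'][1])<12)
Q=P[M];zt=np.median(Q[:,2]);T=Q[abs(Q[:,2]-zt)<2.5][:,:2].astype(np.float32);print(zt,cv2.minAreaRect(T),len(T))
for o,x,y,r,zl in [('timer',567,357,45,9),('white',573,277,20,54)]:
    M=(abs(P[...,0]-x)<r)&(abs(P[...,1]-y)<r)&(P[...,2]>zl)&(d>0)&(P[...,2]<zl+10);print(o,M.sum(),cv2.minAreaRect(P[M][:,:2].astype(np.float32)) if M.sum()>9 else '')
E
python3 held.py
```

```text
clock: 12.75
position: [460.3, 104.2, -25.0]
ee_rot: [-0.001, 1.0, 0.001, 0.002]
contact_force: [-0.6, 1.5, 6.7]
gripper_width: 25.9
grasp_force: 59.0
clock: 14.0
position: [626.0, 279.9, 63.1]
ee_rot: [-0.034, 0.999, -0.0, -0.001]
contact_force: [0.2, -0.5, -0.3]
gripper_width: 26.0
grasp_force: 59.1
[625.96175369 279.93948283  63.06577631] [-3.38554713e-02  9.99426456e-01 -2.23715653e-04 -7.18326224e-04] 14.0
(628.4, 281.5, -25.5, 183.9) [-0.0027  0.0014  0.0886] [-0.0004 -0.0015 -0.0003] rows>= 1.4
59.05239089100178 25.990345464602978
146.58905613487826 ((625.3776245117188, 280.4555969238281), (22.588878631591797, 21.7274112701416), 4.894928932189941) 2513
timer 6036 ((567.322265625, 357.2765197753906), (56.90606689453125, 62.64680099487305), 3.9578769207000732)
white 1042 ((573.267333984375, 277.0099182128906), (21.32079315185547, 22.269147872924805), 3.8317294120788574)
```

View pics/w7.png

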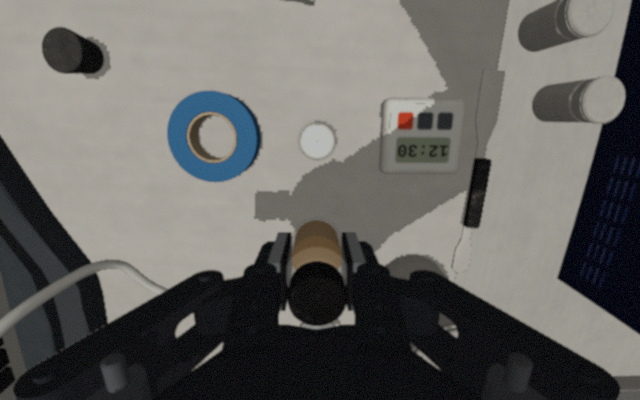

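```bash
python3 -m handwheel '[[-0.0036,0.0004,0.03,0,0,0,-0.6],[-0.0036,0.0004,0.06,0,0,0,-0.6],[-0.0036,0.0004,0.08,0,0,0,-0.6],[-0.0036,0.0004,0.086,0,0,0,-0.6],[-0.0036,0.0004,0.0872,0,0,0,-0.6],[-0.0036,0.0004,0.0872,0,0,0,-0.6]]'; python3 -m handwheel '[[0,0,0,0,0,0,-0.2],[0,0,0,0,0,0,-0.1],[0,0,0,0,0,0,0],[0,0,0,0,0,0,0],[0,0,0,0,0,0,0]]';python3 -m handwheel '[[0,0,-0.03,0,0,0,0],[0,0,-0.06,0,0,0,0],[0,0,-0.09,0,0,0,0],[0.06,0,-0.13,0,0,0,0.4],[0.12,0,-0.18,0,0,0,0.4],[0.2,0.04,-0.2,0,0,0,0.4],[0.2,0.04,-0.2,0,0,0,0.4],[0.2,0.04,-0.2,0,0,0,0.4],[0.2,0.04,-0.2,0,0,0,0.4]]'; python3 snap.py w8; python3 -c "
from meas import *
s,p,m,C,P,d=load('w8')
for o,x,y,r,zl in [('timer',567,357,45,9),('tape',578,198,45,10),('white',573,277,20,54),('black',629,281,20,54),('pad',438,220,62,6),('box',390.4,362.3,40,14)]:
    M=(abs(P[...,0]-x)<r)&(abs(P[...,1]-y)<r)&(P[...,2]>zl)&(d>0)&(P[...,2]<zl+15);print(o,M.sum(),cv2.minAreaRect(P[M][:,:2].astype(np.float32)) if M.sum()>9 else '',np.median(P[M][:,2]))
"
```

```text
clock: 14.8
position: [631.0, 281.6, -22.5]
ee_rot: [-0.034, 0.999, 0.001, 0.001]
contact_force: [0.5, 0.3, -0.6]
gripper_width: 25.8
grasp_force: 59.0
clock: 15.42
position: [630.3, 281.0, -23.7]
ee_rot: [-0.034, 0.999, -0.0, -0.0]
contact_force: [-0.2, 0.8, -0.4]
gripper_width: 43.0
grasp_force: 0.0
clock: 16.55
position: [428.1, 307.4, 176.4]
ee_rot: [-0.034, 0.999, 0.0, 0.0]
contact_force: [0.2, -0.2, 0.1]
gripper_width: 59.8
grasp_force: 0.0
[428.14620816 307.40815037 176.3902946 ] [-3.43808055e-02  9.99408790e-01  1.31919869e-04  1.14595152e-04] 16.55
timer 1826 ((565.9486694335938, 357.47991943359375), (56.379905700683594, 60.44976806640625), 4.245555877685547) 16.030644488667747
tape 28 ((552.1066284179688, 178.8897705078125), (2.907590866088867, 13.84262752532959), 33.28107833862305) 17.82155896024483
white 270 ((572.1337280273438, 276.9177551269531), (22.15997886657715, 20.065202713012695), 65.8433609008789) 58.85482981418852
black 0  nan
pad 4823 ((438.7242431640625, 220.18907165527344), (105.18531036376953, 68.92105865478516), 83.67845153808594) 9.25452095639929
box 1671 ((390.5565185546875, 362.38983154296875), (57.384918212890625, 36.10848617553711), 79.49397277832031) 24.099351957813155
  return _methods._mean(a, axis=axis, dtype=dtype,
  ret = ret.dtype.type(ret / rcount)
```

View pics/w8.png

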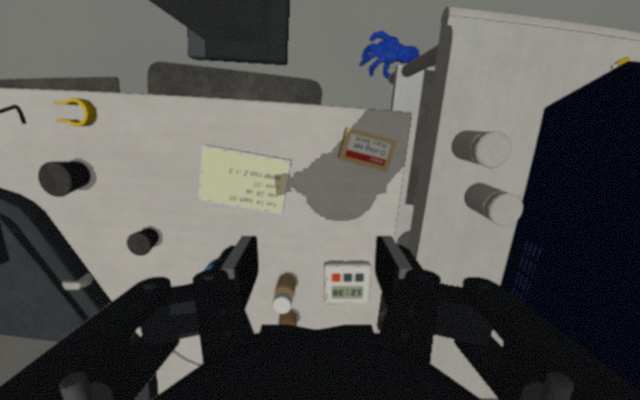

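w8: both vials upright, white at (284,303), black just behind it at (288,320); box at (367,148). Now the box.

```bash
python3 -c "
from h import *
go(390.5,362.4,40,259.6)"
```

```text
(390.5, 362.4, 40, 259.6) [0.0341 0.0578 0.1359] [-1.0000e-04 -7.0000e-04 -1.3215e+00] rows>= 7.1
```

```bash
python3 -m handwheel '[[0.0341,0.0578,0,0,0,-1.3215,0.6],[0.0341,0.0578,0.03,0,0,-1.3215,0.6],[0.0341,0.0578,0.06,0,0,-1.3215,0.6],[0.0341,0.0578,0.1,0,0,-1.3215,0.6],[0.0341,0.0578,0.1359,0,0,-1.3215,0.6],[0.0341,0.0578,0.1359,0,0,-1.3215,0.6],[0.0341,0.0578,0.1359,0,0,-1.3215,0.6],[0.0341,0.0578,0.1359,0,0,-1.3215,0.6],[0.0341,0.0578,0.1359,0,0,-1.3215,0.6],[0.0341,0.0578,0.1359,0,0,-1.3215,0.6]]'; python3 snap.py w9; python3 -c "
from meas import *
s,p,m,C,P,d=load('w9')
for o,x,y,r,zl in [('pad',438,220,62,6),('box',390.4,362.3,40,14)]:
    M=(abs(P[...,0]-x)<r)&(abs(P[...,1]-y)<r)&(P[...,2]>zl)&(d>0)&(P[...,2]<zl+15);print(o,M.sum(),cv2.minAreaRect(P[M][:,:2].astype(np.float32)) if M.sum()>9 else '',np.median(P[M][:,2]))
go(390.5,362.4,-36,259.5,s)
"
```

```text
clock: 17.85
position: [390.4, 362.5, 40.3]
ee_rot: [-0.64, 0.769, -0.0, -0.0]
contact_force: [-0.3, -0.0, -0.0]
gripper_width: 68.1
grasp_force: 0.0
[390.38113011 362.517294    40.29295413] [-6.39551009e-01  7.68748659e-01 -2.34838759e-05 -7.36100472e-05] 17.85
pad 10212 ((441.0700378417969, 239.64212036132812), (66.11741638183594, 68.88964080810547), 83.65015411376953) 9.304140059122005
box 4173 ((390.78240966796875, 362.5393981933594), (58.81004333496094, 36.046443939208984), 79.66114044189453) 24.196203730854222
(390.5, 362.4, -36, 259.5) [ 0.0001 -0.0001  0.0763] [ 0.0001 -0.0001  0.0003] rows>= 1.2
```

```bash
python3 -m handwheel '[[0,0,0.04,0,0,0,0.6],[0,0,0.065,0,0,0,0.6],[0,0,0.075,0,0,0,0.6],[0,0,0.075,0,0,0,-0.5],[0,0,0.075,0,0,0,-0.5],[0,0,0.075,0,0,0,-0.5],[0,0,0.075,0,0,0,-0.5],[0,0,0.075,0,0,0,-0.5],[0,0,0.075,0,0,0,-0.5]]';python3 -m handwheel '[[0,0,-0.03,0,0,0,-0.5],[0,0,-0.07,0,0,0,-0.5],[0,0,-0.07,0,0,0,-0.5]]'; python3 -c "
from h import *
go(438.6,220.1,36,263.6)"
```

```text
clock: 19.02
position: [390.6, 363.5, -33.4]
ee_rot: [-0.64, 0.768, 0.0, 0.001]
contact_force: [-0.8, -0.0, 4.3]
gripper_width: 34.7
grasp_force: 60.5
clock: 19.4
position: [391.5, 364.7, 38.5]
ee_rot: [-0.64, 0.768, 0.001, 0.003]
contact_force: [0.7, -0.8, -0.9]
gripper_width: 34.6
grasp_force: 59.9
(438.6, 220.1, 36, 263.6) [ 0.1338 -0.0723  0.0018] [-0.003   0.0066 -0.0688] rows>= 2.4
```

```bash
python3 -m handwheel '[[0.131,-0.073,0,0,0,-0.0695,-0.5],[0.131,-0.073,0,0,0,-0.0695,-0.5],[0.131,-0.073,0,0,0,-0.0695,-0.5],[0.131,-0.073,0,0,0,-0.0695,-0.5],[0.131,-0.073,0,0,0,-0.0695,-0.5],[0.131,-0.073,0,0,0,-0.0695,-0.5]]'; python3 snap.py w10; python3 -c "
from meas import *
s,p,m,C,P,d=load('w10')
for o,r,a,b in [('pad',66,6,15),('box',36,82,102)]:
    M=(abs(P[...,0]-438)<r)&(abs(P[...,1]-220)<r)&(P[...,2]>a)&(d>0)&(P[...,2]<b);M[300:]=0
    Q=P[M];z=np.median(Q[:,2]);Q=Q[abs(Q[:,2]-z)<3]
    print(o,len(Q),cv2.minAreaRect(Q[:,:2].astype(np.float32)),z)
go(438.6,220.1,-26,263.6,s)
"
```

```text
clock: 20.15
position: [438.2, 221.6, 35.2]
ee_rot: [-0.667, 0.745, 0.0, -0.0]
contact_force: [-0.1, 0.5, -0.2]
gripper_width: 34.9
grasp_force: 59.9
[438.16314948 221.56598284  35.21521019] [-6.67121720e-01  7.44948730e-01  2.07866429e-05 -1.48035948e-05] 20.15
pad 5918 ((436.7936706542969, 202.38137817382812), (69.46646118164062, 68.19593811035156), 83.6655044555664) 9.300535924458956
box 7928 ((437.82928466796875, 214.96780395507812), (47.37725830078125, 61.98148727416992), 84.75566864013672) 92.8412610765203
(438.6, 220.1, -26, 263.6) [ 0.0014 -0.0006  0.0612] [0.0001 0.     0.0016] rows>= 1.0
```

View pics/w10.png

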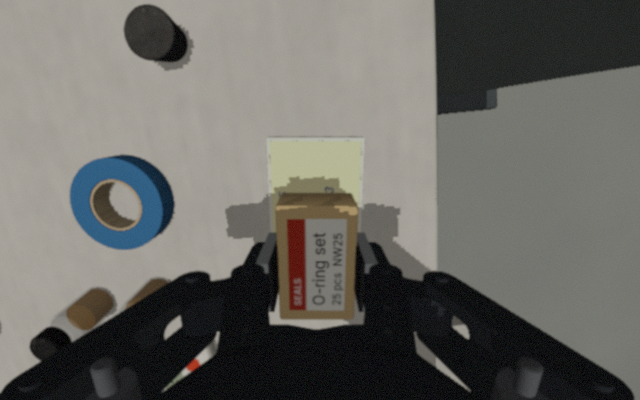

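```bash
python3 -c "
from meas import *
s,p,m,C,P,d=load('w10')
q=onplane(m,C,[[277,208],[357,207],[354,319],[282,319]],92.8);print(q.round(1),q.mean(0).round(1))
k=onplane(m,C,[[267,137],[364,139]],9.2);print(k.round(1))
M=(abs(P[...,2]-92.8)<1.5);M[:200]=0;M[322:]=0;M[:,:270]=0;M[:,362:]=0
print(cv2.minAreaRect(P[M][:,:2].astype(np.float32)),M.sum())
"
```

```text
[[451.9 191.4  92.8]
 [417.7 194.8  92.8]
 [423.2 250.9  92.8]
 [457.8 247.   92.8]] [437.7 221.   92.8]
[[465.8 164.2   9.2]
 [400.  172.9   9.2]]
((438.5758056640625, 220.68112182617188), (58.678897857666016, 40.716224670410156), 83.17288208007812) 8926
```

```bash
python3 -m handwheel '[[0.0006,-0.0007,0.035,0,0,0,-0.5],[0.0006,-0.0007,0.052,0,0,0,-0.5],[0.0006,-0.0007,0.058,0,0,0,-0.5],[0.0006,-0.0007,0.0595,0,0,0,-0.5],[0.0006,-0.0007,0.0595,0,0,0,-0.5]]'; python3 -m handwheel '[[0,0,0,0,0,0,-0.05],[0,0,0,0,0,0,0.1],[0,0,0,0,0,0,0.3],[0,0,0,0,0,0,0.3]]';python3 -m handwheel '[[0,0,-0.04,0,0,0,0.3],[0,0,-0.1,0,0,0,0.3],[0,0,-0.18,0,0,0.3,0.3],[0.03,0,-0.22,0,0,0.7,0.3],[0.07,-0.04,-0.22,0,0,0.9,0.3],[0.07,-0.04,-0.22,0,0,1.2,0.3],[0.07,-0.04,-0.22,0,0,1.46,0.3],[0.07,-0.04,-0.22,0,0,1.46,0.3],[0.07,-0.04,-0.22,0,0,1.46,0.3],[0.07,-0.04,-0.22,0,0,1.46,0.3]]'; python3 snap.py w11; python3 -c "
from meas import *
s,p,m,C,P,d=load('w11')
for o,x,y,r,zl,zh in [('pad',438,220,64,6,12),('box',438,220,40,28,37),('stop',523,96,25,18,34)]:
    M=(abs(P[...,0]-x)<r)&(abs(P[...,1]-y)<r)&(P[...,2]>zl)&(d>0)&(P[...,2]<zh);Q=P[M];z=np.median(Q[:,2]);Q=Q[abs(Q[:,2]-z)<3];print(o,len(Q),cv2.minAreaRect(Q[:,:2].astype(np.float32)),z)
go(522.8,95.9,40,180,s)
"
```

```text
clock: 20.82
position: [439.4, 220.5, -23.5]
ee_rot: [-0.667, 0.745, -0.0, 0.001]
contact_force: [-0.6, -0.1, -0.4]
gripper_width: 34.9
grasp_force: 59.9
clock: 21.32
position: [439.0, 220.0, -24.0]
ee_rot: [-0.667, 0.745, 0.0, 0.0]
contact_force: [-0.1, 0.5, -0.6]
gripper_width: 55.5
grasp_force: 0.0
clock: 22.58
position: [470.7, 145.8, 195.7]
ee_rot: [0.003, 1.0, -0.0, -0.0]
contact_force: [1.1, 0.1, 0.1]
gripper_width: 55.6
grasp_force: 0.0
[470.69259022 145.75939259 195.74878408] [ 3.00028201e-03  9.99995475e-01 -5.40744056e-05 -2.11418211e-04] 22.575
pad 3011 ((438.87689208984375, 220.158935546875), (105.07775115966797, 68.495361328125), 83.31597137451172) 9.193589373149848
box 1556 ((438.86669921875, 219.6966094970703), (57.620140075683594, 36.2938232421875), 83.58690643310547) 33.120838115323124
stop 463 ((522.8277587890625, 95.67025756835938), (30.10638427734375, 30.09521484375), 61.93547058105469) 27.875705287961182
(522.8, 95.9, 40, 180) [-0.0525 -0.0495  0.1557] [-0.0001 -0.0004 -0.006 ] rows>= 2.7
```

View pics/w11.png

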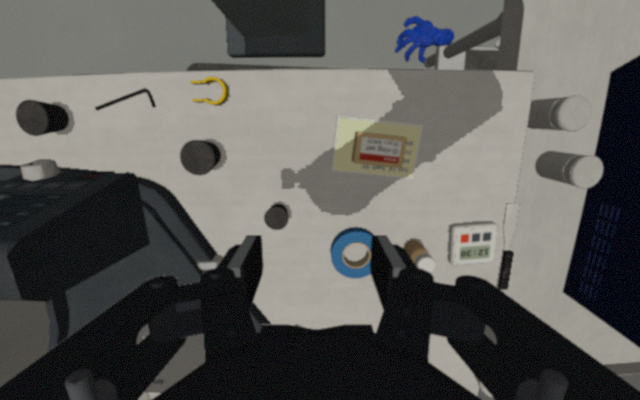

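w11: box centred on the pad at (380,150), small stopper at (277,215). Pick it.

```bash
python3 -m handwheel '[[-0.0525,-0.05,0.05,0,0,0,0.3],[-0.0525,-0.05,0.1,0,0,0,0.3],[-0.0525,-0.05,0.155,0,0,0,0.3],[-0.0525,-0.05,0.155,0,0,0,0.3],[-0.0525,-0.05,0.155,0,0,0,0.3]]'; python3 snap.py w12; python3 -c "
from meas import *
s,p,m,C,P,d=load('w12')
M=(abs(P[...,0]-523)<18)&(abs(P[...,1]-96)<18)&(P[...,2]>18)&(d>0)&(P[...,2]<34);Q=P[M];z=np.median(Q[:,2]);Q=Q[abs(Q[:,2]-z)<2];print(len(Q),cv2.minAreaRect(Q[:,:2].astype(np.float32)),z)
go(522.8,95.8,-32,180,s)"
```

```text
clock: 23.25
position: [525.0, 96.6, 42.9]
ee_rot: [-0.001, 1.0, 0.0, 0.002]
contact_force: [0.7, 0.1, 1.3]
gripper_width: 55.7
grasp_force: 0.0
[525.03154375  96.63416927  42.90335298] [-6.91415838e-04  9.99998455e-01  3.13188690e-04  1.58543626e-03] 23.25
1460 ((522.7973022460938, 95.59540557861328), (29.93689727783203, 29.965255737304688), 1.1444669961929321) 27.952426418072264
(522.8, 95.8, -32, 180) [ 0.0025 -0.0009  0.0749] [0.0006 0.0032 0.0014] rows>= 1.2
```

```bash
python3 -m handwheel '[[0.001,-0.0005,0.04,0,0,0,0.3],[0.001,-0.0005,0.065,0,0,0,0.3],[0.001,-0.0005,0.073,0,0,0,0.3],[0.001,-0.0005,0.073,0,0,0,-0.6],[0.001,-0.0005,0.073,0,0,0,-0.6],[0.001,-0.0005,0.073,0,0,0,-0.6],[0.001,-0.0005,0.073,0,0,0,-0.6],[0.001,-0.0005,0.073,0,0,0,-0.6]]';python3 -m handwheel '[[0,0,-0.03,0,0,0,-0.6],[0,0,-0.08,0,0,0,-0.6],[0.02,0.03,-0.1,0,0,0,-0.6],[0.084,0.124,-0.1,0,0,0,-0.6],[0.084,0.124,-0.1,0,0,0,-0.6],[0.084,0.124,-0.1,0,0,0,-0.6],[0.084,0.124,-0.1,0,0,0,-0.6],[0.084,0.124,-0.1,0,0,0,-0.6]]'; python3 snap.py w13; python3 -c "
from meas import *
s,p,m,C,P,d=load('w13');print(s['grasp_force'])
for o,a,b in[('st',85,120),('box',28,37)]:
    M=(abs(P[...,0]-438.8)<35)&(abs(P[...,1]-219.8)<(14 if o=='st' else 35))&(P[...,2]>a)&(d>0)&(P[...,2]<b);Q=P[M];z=np.median(Q[:,2]);Q=Q[abs(Q[:,2]-z)<2];print(len(Q),cv2.minAreaRect(Q[:,:2].astype(np.float32)),z,Q.min(0),Q.max(0))
go(438.8,219.8,0,180,s)"
python3 -c "
import cv2;p=cv2.imread('pics/w13.png');cv2.imwrite('pics/w13c.png',cv2.resize(p[120:340,200:440],None,fx=2.5,fy=2.5))"
```

```text
clock: 24.3
position: [524.0, 96.2, -30.0]
ee_rot: [-0.0, 1.0, 0.001, 0.002]
contact_force: [-1.0, 1.6, 5.4]
gripper_width: 27.5
grasp_force: 58.8
clock: 25.3
position: [439.0, 218.7, 68.0]
ee_rot: [0.001, 1.0, 0.0, 0.0]
contact_force: [0.8, 0.0, 0.4]
gripper_width: 27.6
grasp_force: 59.2
[439.03472706 218.67641189  68.02623589] [1.18209530e-03 9.99999297e-01 5.20235511e-05 7.06225769e-05] 25.3
59.198041911035624
97 ((429.2830505371094, 220.2250518798828), (26.52389144897461, 8.986091613769531), 83.35145568847656) 111.38828740099416 [424.7863031  206.5346271  109.39616621] [435.26806536 233.69926031 113.32304007]
3198 ((438.7515563964844, 219.9458770751953), (58.11807632446289, 35.958526611328125), 83.87822723388672) 33.215260553493465 [418.23718709 190.14672039  31.21976968] [458.76252889 250.36518997  35.10467792]
(438.8, 219.8, 0, 180) [0.0002 0.0011 0.068 ] [ 0.0001  0.0001 -0.0024] rows>= 1.1
```

View pics/w13c.png

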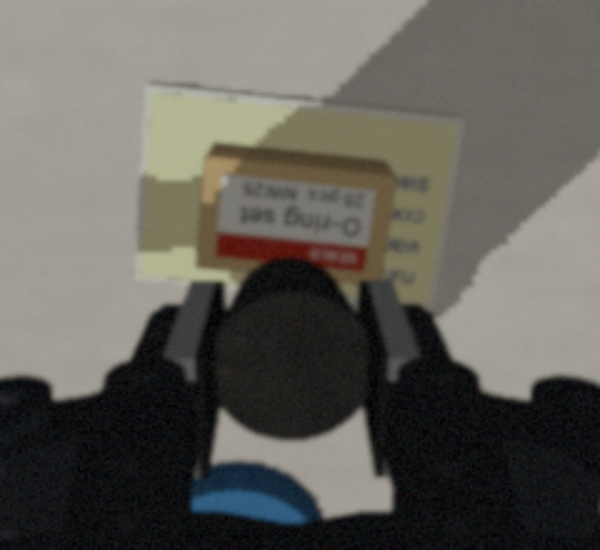

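The stopper is held upright at about (293,350) in the crop. I need the height of its top, which was outside my window.

```bash
python3 -c "
from meas import *
s,p,m,C,P,d=load('w13')
M=(abs(P[...,0]-438.8)<25)&(abs(P[...,1]-219.8)<14)&(P[...,2]>116)&(d>0)&(P[...,2]<136);Q=P[M];z=np.median(Q[:,2]);A=np.c_[Q[:,:2]-Q[:,:2].mean(0),np.ones(len(Q))];Q2=Q[abs(Q[:,2]-z)<2.5];print(len(Q2),z,Q2.min(0),Q2.max(0),cv2.minEnclosingCircle(Q2[:,:2].astype(np.float32)))
print(np.linalg.lstsq(np.c_[Q2[:,:2]-[438,220],np.ones(len(Q2))],Q2[:,2],rcond=None)[0])"
```

```text
3167 126.06410666968725 [422.97141396 205.82147557 123.58259602] [454.32265192 233.73898204 128.54513754] ((438.59661865234375, 220.63986206054688), 16.82994270324707)
[ 1.46716182e-05 -2.07273747e-02  1.26053783e+02]
```

```bash
python3 -m handwheel '[[0,0.001,0.035,0,0,0,-0.6],[0,0.001,0.055,0,0,0,-0.6],[0,0.001,0.062,0,0,0,-0.6],[0,0.001,0.0645,0,0,0,-0.6],[0,0.001,0.0648,0,0,0,-0.6],[0,0.001,0.0648,0,0,0,-0.6]]'; python3 -m handwheel '[[0,0,0,0,0,0,-0.25],[0,0,0,0,0,0,-0.1],[0,0,0,0,0,0,0.2],[0,0,0,0,0,0,0.2]]';python3 -m handwheel '[[0,0,-0.04,0,0,0,0.2],[0,0,-0.1,0,0,0,0.3],[0.03,0,-0.2,0,0,0,0.5],[0.03,0.03,-0.25,0,0,0,1],[0.03,0.03,-0.25,0,0,0,1],[0.03,0.03,-0.25,0,0,0,1],[0.03,0.03,-0.25,0,0,0,1]]'; python3 snap.py w14; python3 -c "
from meas import *
s,p,m,C,P,d=load('w14')
for o,x,y,r,zl,zh in [('pad',438,220,64,6,12),('box',438,220,40,28,37),('stop',438,220,25,55,68),('timer',567,357,45,9,20),('tape',578,198,45,12,23),('white',573,277,20,55,63),('black',629,281,20,55,63)]:
    M=(abs(P[...,0]-x)<r)&(abs(P[...,1]-y)<r)&(P[...,2]>zl)&(d>0)&(P[...,2]<zh);Q=P[M]
    if len(Q)<5: print(o,len(Q));continue
    print(o,len(Q),cv2.minAreaRect(Q[:,:2].astype(np.float32)),np.median(Q[:,2]))
p,d=get_image('scene');cv2.imwrite('pics/s2.png',cv2.resize(p[180:340,130:390],None,fx=3,fy=3,interpolation=cv2.INTER_CUBIC))
p,d=get_image('top');m,C=cam('top');P=cloud(m,C,d)
for x,y in((573,277),(629,281)):
    M=(np.hypot(P[...,0]-x,P[...,1]-y)<22)&(P[...,2]>50)&(P[...,2]<70);print('top',M.sum(),P[M].mean(0) if M.any() else '')
"
```

```text
clock: 26.1
position: [438.9, 220.8, 3.8]
ee_rot: [0.0, 1.0, 0.001, 0.001]
contact_force: [0.2, -1.8, -0.5]
gripper_width: 27.3
grasp_force: 59.2
clock: 26.6
position: [438.5, 220.5, 3.1]
ee_rot: [0.0, 1.0, 0.0, 0.0]
contact_force: [0.0, 0.5, 0.4]
gripper_width: 51.4
grasp_force: 0.0
clock: 27.48
position: [407.9, 250.0, 252.1]
ee_rot: [0.0, 1.0, -0.001, -0.001]
contact_force: [1.3, 0.1, -0.3]
gripper_width: 85.2
grasp_force: 0.0
[407.85568292 250.0053655  252.10904979] [ 4.22988237e-04  9.99999423e-01 -5.01880287e-04 -8.50012110e-04] 27.475
pad 2040 ((438.6210632324219, 220.27549743652344), (105.22777557373047, 68.49272155761719), 83.61201477050781) 9.251451797149485
box 664 ((438.8608703613281, 220.0177001953125), (57.964263916015625, 36.391117095947266), 83.73832702636719) 32.99182684119975
stop 431 ((437.9059753417969, 221.02354431152344), (28.702428817749023, 30.181848526000977), 89.0046615600586) 60.96753722777083
timer 1309 ((566.9952392578125, 356.2641906738281), (58.71257400512695, 60.810306549072266), 3.8182260990142822) 16.027304079942212
tape 1123 ((577.914306640625, 198.3059844970703), (67.0298080444336, 67.77303314208984), 1.6517722606658936) 18.93309850391131
white 188 ((573.1929321289062, 277.2066955566406), (21.568281173706055, 21.89023208618164), 36.72150421142578) 59.19879660723433
black 130 ((627.481689453125, 282.75079345703125), (17.242483139038086, 19.36771011352539), 1.7431198358535767) 59.13429906222774
top 55 [573.11911136 275.34948477  58.2575987 ]
top 54 [630.49416285 281.77375265  57.95874238]
```

View pics/s2.png

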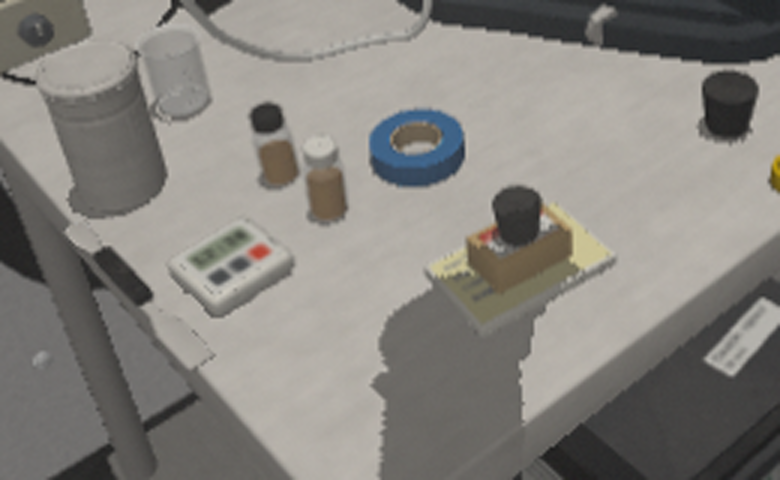

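All is in place: both vials upright between and behind the line, and the stopper on the box on the pad. Handing in.

```bash
python3 -c "
from bench import *
print(job_done())"
```

```text
the job is handed in; nothing more can be done
None
```

Job handed in at about 28 s: vials, box and stopper stand as asked, each measured within about 1–2 mm of its place; the white vial was first gripped by its cap because the fingertips sit about 37–50 mm behind the reported TCP, and it was regripped by the body before lifting.

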